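# Click the watch case and the collar-stay tin into their wardrobe bays

## Robot

A 6-joint arm with a two-finger parallel gripper is mounted at the origin on the work surface. World frame = base frame: x ahead of the robot, y to its left, z up, the work surface at z = 0. Lengths are in m, angles in rad, forces in N, time in s.
With the tool pointing down it reaches from about 0.375 to 0.9 m from the base axis. Payload 3.1 kg.
Tool frame: the origin (TCP) lies on the centre line of the jaws, within the pads' length; the fingertips stand 19 mm ahead of it and the grasp point (between the pads) is the TCP; z points along the fingers, y is the line along which they close (so a half turn about z gives the same grasp; the last joint's range is limited). The gripper opens to 85 mm and grips with 20 to 120 N. Pads are 22 mm wide; open, the fingers measure 114 mm over their backs; the gripper's body (76 mm by 85 mm) begins 54 mm behind the grasp point. The pads swing forward as they close: fully open they stand 13 mm farther back than shut.
Start: joints at [-1.401, 0.527, 1.433, -0, 1.181, -0.178], TCP at [0.213, -0.588, 0.25] pointing down, gripper open.
Joint ranges: [-3.08, 3.08], [-0.75, 2.2], [0.22, 2.44], [-1.43, 4.57], [0, 2.65], [-2.85, 2.85]. Speed limits (rad/s): [2.79, 2.79, 3.14, 3.14, 3.14, 3.14].

## Interface

Orientations are given as a unit quaternion [x, y, z, w].
In Python, from station import manip gives the robot as it stands.
- The arm moves only by the tool servo_tool, never from a script. Its argument "rows" is a list that holds one entry, the list of rows, each a list of 7 numbers: the turn, a rotation vector about the tool's x, y, z in degrees, then the shift along the tool's x, y, z in m, then the gripper command: -1 is shut, 1 is fully open, values between are in proportion. In form: [[[wx, wy, wz, tx, ty, tz, jaw], ...]]. A call has 1 to 8 rows; each row shifts and turns the commanded pose from where the row before left it, along the tool's axes as they then stand; what a row does not reach is not made up. A row lasts 1/12 s, in which the tool goes at most 41.7 mm and 7.16 degrees, less where a joint would pass 70% of its speed; a pose out of reach is approached as far as the arm can. A call is refused whole if a number of a shift passes 0.0417 or a number of a turn 7.16, either way. A call with a gripper value outside its range is refused whole. The fingers move at their own pace and stop on an object; "squeeze" is the grip in N (left out, the last holds). Time passes only in rows, so rows that do not move let the fingers close. It gives the time, the measured TCP pose, the force, the opening and the grip force at its end, in the units of the state.
- manip.sense(): the state, without advancing time (a new reading comes with each control period).
- manip.snapshot(name): name is "scene" or "top" or "wrist"; returns the picture (384x512x3 uint8, blue, green, red); there is no depth.
- manip.camera_info(name): a dict with "K" (3x3 intrinsics, pixels), "camera_from_world" (4x4, takes a point from world to camera coordinates). Camera axes: x right, y down, z forward; pixel columns grow to the right and rows downward; lengths in m; the calibration is good to about 2 mm. A picture is of the moment at which its call begins: read the wrist's pose just before it. camera_info takes no time and is no camera call; for the wrist camera it gives the pose at the moment of the call.
- manip.sign_off(): hands the job in; it is judged then, once.
The state is a dict: "t": time; "q": joint angles; "qd": joint speeds; "tau": joint torques, N m; "tcp_pos": TCP position; "tool_rot": TCP orientation; "force": force on the tool from outside, world axes, zero at the start; "ft_torque": the same for the moment, N m; "finger_gap": opening from 0.0 (shut) to 1.0 (fully open); "gripper_force": force on a finger pad.
Only numpy, scipy, OpenCV 4.12 (cv2) and the standard library are available. Lean on these libraries where they do the work, as an engineer would, in place of code of your own. Each camera call takes 0.05 s, during which the arm holds its last target. There are 200 camera calls.

## Task

Put the black watch case and the oblong collar-stay tin away in their cedar bays on the shelf: the case in the wide bay with its latch facing out of the mouth, the tin in the narrow one. Push each in from the mouth, flat on the shelf, past the sprung balls until it clicks fully home against the back wall; never tip the watch case, and do not shift or topple the other things.

Things in the scene. Friction and masses are not known exactly. Their poses are not given: they have to be found in the camera images.
- watch_case: Black lacquered wooden watch case, too wide to grasp by its sides: 88 mm along its x, 90 mm along its y, 42 mm high, upright corners rounded to 10 mm radius, 0.2 to 0.4 kg. Origin at the centre of its underside, z up. A small brass latch is in the middle of its -x face. It is home with its x along the wide bay's x (latch towards the mouth) and its origin on the bay's origin.
- latch (a point): The brass latch of the watch case, on the middle of its -x face, 44 mm from the case's origin and 28 mm above the underside (it stands out about 3 mm but is only for show), with a brass tab over the lid's edge. At the start it faces roughly towards the robot (-x).
- stay_tin: Closed flat stainless steel collar-stay tin with rounded corners (10 mm radius): 88 mm along its x, 50 mm along its y, 24 mm high, about 0.08 to 0.15 kg. Origin at the centre of its underside, z up. Either end may go first. Starts at the far left or far right.
- case_bay: Fixed U-shaped cedar bay for the watch case, no floor (the part slides on the shelf). Origin on the shelf where the watch case's origin lies when home; x points into the bay, z up. Lane 93 mm wide, 125 mm outside; cheeks 16 mm thick, 32 mm high, from x = -50 to +44 mm, where the back wall's face is. See its mouth and strap points. Push the part's rear face in to x = -44 mm.
- case_bay_mouth (a point): Mouth of case_bay: on its x axis at x = -62 mm, on the shelf. From here to x = -50 mm the flared mouth narrows to the lane from about 8 mm more on each side. Two steel balls, 12 mm across, stand 4 mm into the lane at x = -42 mm, 16 mm above the shelf. Pushing a part past takes about 5 to 15 N; they snap out behind it and hold it to the back wall.
- case_bay_strap (a point): Brass strap over the lane of case_bay, at x = +19 to +33 mm; this point is the middle of its underside, 46 mm above the shelf. Because of it the part must be slid in from the mouth.
- tin_bay: Fixed U-shaped cedar bay for the collar-stay tin, no floor (the part slides on the shelf). Origin on the shelf where the collar-stay tin's origin lies when home; x points into the bay, z up. Lane 53 mm wide, 85 mm outside; cheeks 16 mm thick, 20 mm high, from x = -50 to +44 mm, where the back wall's face is. See its mouth and strap points. Push the part's rear face in to x = -44 mm.
- tin_bay_mouth (a point): Mouth of tin_bay: on its x axis at x = -62 mm, on the shelf. From here to x = -50 mm the flared mouth narrows to the lane from about 8 mm more on each side. Two steel balls, 12 mm across, stand 4 mm into the lane at x = -42 mm, 10 mm above the shelf. Pushing a part past takes about 5 to 15 N; they snap out behind it and hold it to the back wall.
- tin_bay_strap (a point): Brass strap over the lane of tin_bay, at x = +19 to +33 mm; this point is the middle of its underside, 28 mm above the shelf. Because of it the part must be slid in from the mouth.
- case_bay_ball_left (a joint): Sprung ball in the left (+y) cheek of case_bay: 0 = fully out, up to 0.005 m pressed in. Spring 3.6 N at 0, 6.6 N at 0.0025 m. About 0.002 m while a part's straight side runs past, under 0.0006 m once it has snapped out behind the rounded rear corner of a part that is home.
- case_bay_ball_right (a joint): Sprung ball in the right (-y) cheek of case_bay: 0 = fully out, up to 0.005 m pressed in. Spring 3.6 N at 0, 6.6 N at 0.0025 m. About 0.002 m while a part's straight side runs past, under 0.0006 m once it has snapped out behind the rounded rear corner of a part that is home.
- tin_bay_ball_left (a joint): Sprung ball in the left (+y) cheek of tin_bay: 0 = fully out, up to 0.005 m pressed in. Spring 3.6 N at 0, 6.6 N at 0.0025 m. About 0.002 m while a part's straight side runs past, under 0.0006 m once it has snapped out behind the rounded rear corner of a part that is home.
- tin_bay_ball_right (a joint): Sprung ball in the right (-y) cheek of tin_bay: 0 = fully out, up to 0.005 m pressed in. Spring 3.6 N at 0, 6.6 N at 0.0025 m. About 0.002 m while a part's straight side runs past, under 0.0006 m once it has snapped out behind the rounded rear corner of a part that is home.
- polish_tin: Bystander: round grey shoe-polish tin, 70 mm across, 24 mm high. Origin at the centre of its underside.
- owl: Bystander: white ceramic owl figurine, 43 mm across, 65 mm high, between the bays. Origin at the centre of its underside.
- hair_tie_jar: Bystander: frosted hair-tie jar with a white lid, 58 mm across, 58 mm high, near the robot. Origin at the centre of its underside.
- cologne: Bystander: amber glass cologne bottle, 40 mm across, 88 mm high. Origin at the centre of its underside.
- cuff_dish: Bystander: small blue ceramic dish, 60 mm across the rim, 22 mm high. Origin at the centre of its underside.
- shoe_horn: Bystander: shoe horn lying flat behind the bays, orange silicone handle, 300 mm long along its y (from -145 to +150 mm), 40 mm wide, 14 mm high. Origin on the shelf near its middle.

How it is judged:
By the outcome, as a careful person would: the job done as asked, in the order asked, and still so for the second after the job is handed in, with the robot touching nothing.
It also fails if it takes over 72 s, if anything falls off the work surface, if the arm or the gripper's body presses on something with over 40 N, if the wrist force passes 120 N, or if a joint passes its speed limit or range.

## Working session

There is one attempt and no reset: what is moved stays moved. The work goes in short steps, Python scripts to look and compute and a tool call to move; the robot and the scene stay as the last step left them, time stands still between calls to the robot, and variables do not carry over. Pictures are saved under pics/ and viewed, at most 10 in all, crops included, and the job is handed in when it is done.

Besides the shell and the picture viewer there is one more tool, called by a JSON object that holds its "method" and its "body", one argument or row to a line. servo_tool: Moves the arm, as the interface text tells. Its arguments: {"type":"object","properties":{"rows":{"type":"array","items":{"type":"array","items":{"type":"array","items":{"type":"number"}}}},"squeeze":{"type":"number"}},"required":["rows"]}

```bash
mkdir -p pics; ls
python3 - <<'E'
from station import manip
import cv2,numpy as np
s=manip.sense();print(s)
for n in("scene","top"):
    i=manip.camera_info(n);print(n,np.round(i["K"],1).tolist(),np.round(i["camera_from_world"],4).tolist())
    im=manip.snapshot(n);cv2.imwrite(f"pics/{n}0.png",im)
    cv2.imwrite(f"pics/{n}0v.png",cv2.resize(im,(800,600),interpolation=cv2.INTER_CUBIC))
E
```

```text
pics
{'t': 0.0, 'q': array([-1.40147432e+00,  5.28490132e-01,  1.43394993e+00,  1.10287336e-05,
        1.18142281e+00, -1.78503663e-01]), 'qd': array([ 0.00019968,  0.00039119, -0.00126841, -0.00045205, -0.00022112,
       -0.00108215]), 'tau': array([-4.35684451e-04, -4.42354596e+01, -1.78028387e+01, -4.13826565e-04,
        8.50067911e-03, -1.59065214e-07]), 'tcp_pos': array([ 0.21294129, -0.58685438,  0.24930373]), 'tool_rot': array([ 9.84914970e-01,  1.73035295e-01,  1.03102418e-05, -1.13507418e-03]), 'force': array([0.53824588, 0.06498364, 0.24162856]), 'ft_torque': array([ 0.01398131, -0.00209989, -0.03110654]), 'gripper_force': 0.0, 'finger_gap': 0.999395273220279}
scene [[492.8, 0.0, 253.9], [0.0, 492.8, 190.0], [0.0, 0.0, 1.0]] [[-0.2263, 0.9741, 0.0018, 0.1312], [0.7103, 0.1662, -0.684, -0.3713], [-0.6666, -0.1535, -0.7295, 1.6431], [0.0, 0.0, 0.0, 1.0]]
top [[373.6, 0.0, 257.3], [0.0, 373.6, 187.2], [0.0, 0.0, 1.0]] [[0.0195, -0.9994, -0.0273, 0.002], [-0.987, -0.0149, -0.16, 0.6057], [0.1595, 0.0301, -0.9867, 0.8444], [0.0, 0.0, 0.0, 1.0]]
```

View pics/top0v.png

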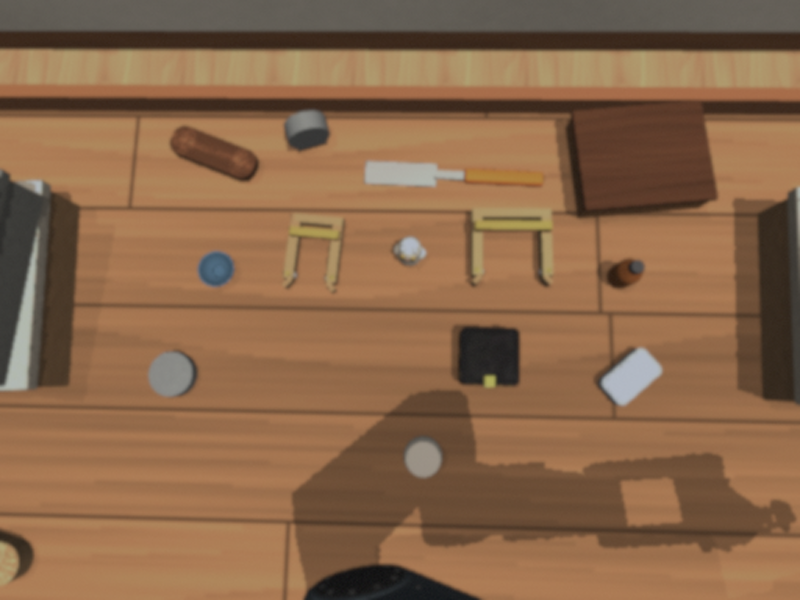

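View pics/scene0v.png

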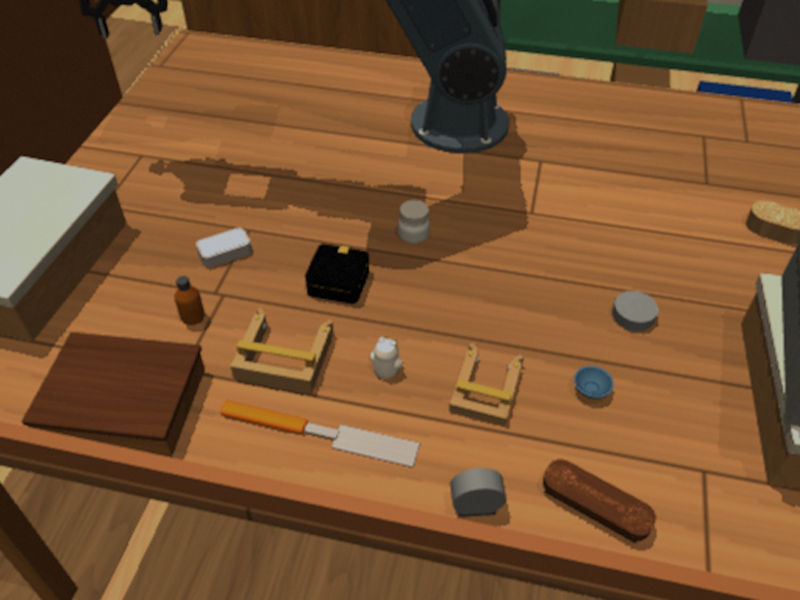

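```bash
cat > h.py <<'E'
from station import manip
import cv2,numpy as np
from scipy.spatial.transform import Rotation as R
def ray(info,u,v,z):
    K=np.array(info["K"]);T=np.array(info["camera_from_world"]);Rc=T[:3,:3];c=-Rc.T@T[:3,3]
    d=Rc.T@np.linalg.solve(K,[u,v,1.]);return c+d*(z-c[2])/d[2]
def proj(info,P):
    K=np.array(info["K"]);T=np.array(info["camera_from_world"]);p=np.atleast_2d(P)@T[:3,:3].T+T[:3,3]
    q=p@K.T;return q[:,:2]/q[:,2:]
E
python3 - <<'E'
from h import *
i=manip.camera_info("top");k=.64
def w(n,u,v,z):print(n,np.round(ray(i,u*k,v*k,z)[:3],3))
for n,u,v,z in[("case TL",459,328,.042),("TR",519,328,.042),("BR",519,385,.042),("BL",459,385,.042),("latch",489,381,.042),
("tin c",631,376,.024),("tin a",650,348,.024),("tin b",662,366,.024),("tin c2",601,384,.024),("tin d",622,405,.024),
("CB mouthL",477,280,.032),("CB mouthR",547,281,.032),("CB backL",474,210,.032),("CB backR",551,210,.032),("CB strapL",474,226,.046),("strapR",552,226,.046),
("TB mouthL",291,283,.02),("TB mouthR",334,287,.02),("TB backL",293,216,.02),("TB backR",343,218,.02),
("owl",410,250,.03),("jar",423,458,.058),("polish",172,374,.024),("cologne",622,272,.02),("dish",216,268,.02)]:w(n,u,v,z)
s=manip.sense();w0=manip.camera_info("wrist");T=np.array(w0["camera_from_world"])
Rt=R.from_quat(s["tool_rot"]).as_matrix()
c=-T[:3,:3].T@T[:3,3];print("cam in tool",Rt.T@(c-s["tcp_pos"]),"\naxes",np.round(Rt.T@T[:3,:3].T,3),w0["K"][0][0])
print(np.round(Rt,3))
E
```

```text
case TL [ 0.553 -0.075  0.042]
TR [ 0.555 -0.166  0.042]
BR [ 0.469 -0.165  0.042]
BL [ 0.467 -0.076  0.042]
latch [ 0.474 -0.12   0.042]
tin c [ 0.486 -0.338  0.024]
tin a [ 0.529 -0.368  0.024]
tin b [ 0.502 -0.385  0.024]
tin c2 [ 0.473 -0.292  0.024]
tin d [ 0.442 -0.323  0.024]
CB mouthL [ 0.63  -0.104  0.032]
CB mouthR [ 0.63  -0.212  0.032]
CB backL [ 0.743 -0.099  0.032]
CB backR [ 0.744 -0.221  0.032]
CB strapL [ 0.713 -0.098  0.046]
strapR [ 0.714 -0.218  0.046]
TB mouthL [0.623 0.19  0.02 ]
TB mouthR [0.617 0.121 0.02 ]
TB backL [0.733 0.193 0.02 ]
TB backR [0.731 0.111 0.02 ]
owl [0.677 0.002 0.03 ]
jar [ 0.362 -0.023  0.058]
polish [0.476 0.368 0.024]
cologne [ 0.648 -0.332  0.02 ]
dish [0.645 0.313 0.02 ]
cam in tool [ 0.06520539  0.00036463 -0.12407313] 
axes [[ 0.001 -0.966 -0.26 ]
 [ 1.     0.001  0.   ]
 [-0.    -0.26   0.966]] 308.6795442882309
[[ 0.94   0.341 -0.   ]
 [ 0.341 -0.94   0.002]
 [ 0.    -0.002 -1.   ]]
```

{"method": "servo_tool", "body": {
  "rows": [
    [[0,0,6.67,0,0,0,1],[0,0,6.67,0,0,0,1],[0,0,6.66,0.0,0,0,1],[0,0,0,0.025,-0.03,0,1],[0,0,0,0.025,-0.03,0,1],[0,0,0,0.025,-0.03,0,1],[0,0,0,0.025,-0.03,0,1],[0,0,0,0.025,-0.03,0,1]]
  ]
}}

```text
t: 0.77
tcp_pos: [0.3389, -0.436, 0.2499]
tool_rot: [1.0, -0.001, -0.0, -0.0]
force: [0.3, -0.4, 0.1]
finger_gap: 0.998
gripper_force: 0.0
```

{"method": "servo_tool", "body": {
  "rows": [
    [[0,0,0,0.025,-0.028,0,1],[0,0,0,0.025,-0.028,0,1],[0,0,0,0.025,-0.028,0,1],[0,0,0,0.025,-0.028,0,1],[0,0,0,0,0,0,1],[0,0,0,0,0,0,1]]
  ]
}}

```text
t: 1.27
tcp_pos: [0.4393, -0.3239, 0.25]
tool_rot: [1.0, 0.002, -0.0, -0.0]
force: [-0.3, -1.0, -0.4]
finger_gap: 0.999
gripper_force: 0.0
```

Run:
```python
from h import *
import pickle
s=manip.sense();i=manip.camera_info("wrist");im=manip.snapshot("wrist");cv2.imwrite("pics/w1.png",im);pickle.dump(i,open("w1.pkl","wb"))
print(s["tcp_pos"],s["t"])
cv2.imwrite("pics/w1v.png",cv2.resize(im,(800,600),interpolation=cv2.INTER_CUBIC))
```

```text
[ 0.43928479 -0.3238605   0.24999309] 1.2667
```

{"method": "servo_tool", "body": {
  "rows": [
    [[0,0,0,0.018,-0.035,0,1],[0,0,0,0.018,-0.035,0,1],[0,0,0,0.018,-0.035,0,1],[0,0,0,0.018,-0.035,0,1],[0,0,0,0.018,-0.035,0,1],[0,0,0,0.018,-0.035,0,1],[0,0,0,0.018,-0.035,0,1],[0,0,0,0.018,-0.035,0,1]]
  ]
}}

```text
t: 1.98
tcp_pos: [0.5832, -0.0464, 0.2502]
tool_rot: [1.0, -0.002, -0.0, 0.0]
force: [0.9, -0.7, -0.8]
finger_gap: 1.001
gripper_force: 0.0
```

{"method": "servo_tool", "body": {
  "rows": [
    [[0,0,0,0,0,0,1],[0,0,0,0,0,0,1],[0,0,0,0,0,0,1]]
  ]
}}

```text
t: 2.23
tcp_pos: [0.5823, -0.0475, 0.25]
tool_rot: [1.0, -0.001, -0.001, 0.0]
force: [-0.3, -0.3, -0.3]
finger_gap: 1.0
gripper_force: 0.0
```

Run:
```python
from h import *
import pickle
s=manip.sense();i=manip.camera_info("wrist");im=manip.snapshot("wrist");cv2.imwrite("pics/w2.png",im);pickle.dump(i,open("w2.pkl","wb"))
print(s["tcp_pos"],s["t"])
cv2.imwrite("pics/w2v.png",cv2.resize(im,(800,600),interpolation=cv2.INTER_CUBIC))
```

```text
[ 0.58229712 -0.04752722  0.24996491] 2.2333
```

View pics/w2v.png

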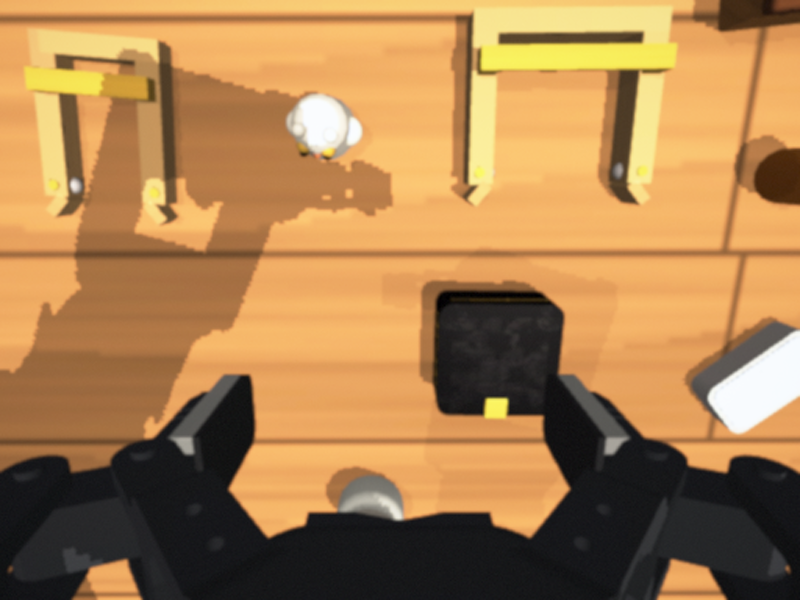

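View pics/w1v.png

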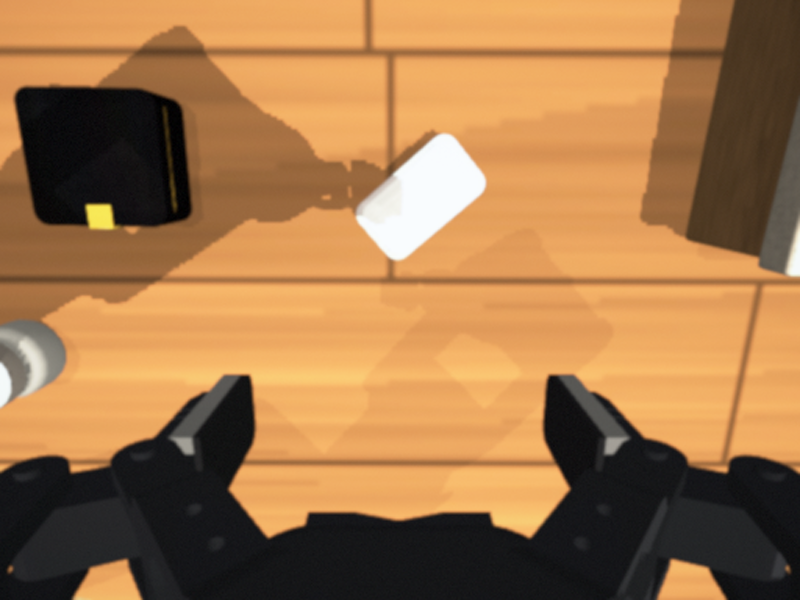

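Run:
```python
from h import *
import pickle
i=pickle.load(open("w2.pkl","rb"));j=pickle.load(open("w1.pkl","rb"));k=.64
p=lambda u,v,z,i=i:ray(i,u*k,v*k,z)[:2]
def bay(n,L,Rr,z,st,zs):
    a,b=p(*L,z),p(*Rr,z);d=a-b;yaw=np.degrees(np.arctan2(-d[0],d[1]));m=(a+b)/2
    s=p(*st,zs);e=s-m;yaw2=np.degrees(np.arctan2(e[1],e[0]))
    print(n,"dots",a.round(4),b.round(4),"dist",np.hypot(*d).round(4),"yaw dots",yaw.round(2),"yaw strap",yaw2.round(2),"dist68:",np.hypot(*e).round(4),"org from dots",(m+.042*e/np.hypot(*e)).round(4))
bay("case",(479,172),(643,172),.032,(578,56),.049)
bay("tin",(54,185),(153,190),.020,(90,84),.031)
for nm,u,v in[("backL",474,8),("backR",672,8)]:print(nm,p(u,v,.032).round(4))
for nm,u,v in[("tbackL",29,30),("tbackR",171,42)]:print(nm,p(u,v,.020).round(4))
for nm,u,v in[("L",436,0),("R",563,0)]:pass
# case top, left edge, right edge, bottom edge, top edge (mid-edges)
g=cv2.cvtColor(cv2.imread("pics/w2.png"),cv2.COLOR_BGR2GRAY)
L,Rr,B,T=p(436,360,.042),p(561,360,.042),p(495,413,.042),p(500,304,.042)
print("case L R B T",L.round(4),Rr.round(4),B.round(4),T.round(4))
print("L2",p(439,315,.042).round(4),p(435,395,.042).round(4),"latch",p(496,416,.042).round(4))
im=cv2.imread("pics/w1.png");m=(im.min(2)>170).astype(np.uint8);m[:, :200]=0;m[230:]=0;m[:,330:]=0
n,l,st,c=cv2.connectedComponentsWithStats(m);b=1+st[1:,4].argmax()
c=max(cv2.findContours((l==b).astype(np.uint8),0,2)[0],key=cv2.contourArea)
W=np.array([ray(j,*q[0],.024)[:2] for q in c],np.float32)*1000
print("tin",cv2.minAreaRect(W),cv2.minAreaRect(c))
```

```text
case dots [ 0.647  -0.1035] [ 0.6469 -0.2159] dist 0.1123 yaw dots -0.08 yaw strap 0.9 dist68: 0.0688 org from dots [ 0.6889 -0.159 ]
tin dots [0.6385 0.1973] [0.6349 0.1272] dist 0.0702 yaw dots -2.92 yaw strap -7.1 dist68: 0.067 org from dots [0.6783 0.1571]
backL [ 0.7469 -0.0961]
backR [ 0.7468 -0.2211]
tbackL [0.7379 0.1952]
tbackR [0.7306 0.1024]
case L R B T [ 0.5132 -0.0759] [ 0.5131 -0.168 ] [ 0.47   -0.1216] [ 0.556  -0.1207]
L2 [ 0.5478 -0.0774] [ 0.485  -0.0756] latch [ 0.4674 -0.1224]
tin ((486.0878601074219, -339.18023681640625), (51.086029052734375, 89.17642211914062), 40.82334899902344) ((269.2655029296875, 126.0177001953125), (47.03604507446289, 82.0308609008789), 48.8140754699707)
```

{"method": "servo_tool", "body": {
  "rows": [
    [[0,0,0,-0.0345,-0.004,0,0.2],[0,0,0,-0.0345,-0.004,0,0.2],[0,0,-7,0,0,0.012,0.2],[0,0,-7,0,0,0.012,0.2],[0,0,-7,0,0,0.012,0.2],[0,0,-7,0,0,0.012,0.2],[0,0,-7,0,0,0.012,0.2],[0,0,-7,0,0,0.012,0.2]]
  ]
}}

```text
t: 2.95
tcp_pos: [0.5132, -0.0402, 0.178]
tool_rot: [0.933, 0.359, -0.0, 0.0]
force: [-1.0, 0.2, 0.1]
finger_gap: 0.601
gripper_force: 0.0
```

{"method": "servo_tool", "body": {
  "rows": [
    [[0,0,-7,0,0,0.012,0.2],[0,0,-7,0,0,0.012,0.2],[0,0,-7,0,0,0.012,0.2],[0,0,-7,0,0,0.012,0.2],[0,0,-7,0,0,0.012,0.2],[0,0,-7,0,0,0.012,0.2],[0,0,-6,0,0,0.012,0.2],[0,0,0,0,0,0,0.2]]
  ]
}}

```text
t: 3.62
tcp_pos: [0.512, -0.0397, 0.0926]
tool_rot: [0.708, 0.706, -0.001, -0.002]
force: [-0.2, -0.3, -0.4]
finger_gap: 0.598
gripper_force: 0.0
```

```bash
cat >> h.py <<'E'
def st():
    s=manip.sense();M=R.from_quat(s["tool_rot"]).as_matrix()
    print("t",round(s["t"],2),"tcp",s["tcp_pos"].round(4),"psi",np.degrees(np.arctan2(M[1,0],M[0,0])).round(2),"tilt",np.degrees(np.arccos(-M[2,2])).round(2),"F",s["force"].round(1),"gap",round(s["finger_gap"],3),"q",s["q"].round(2));return s
E
python3 -c "from h import *;st()"
```

```text
t 3.62 tcp [ 0.512  -0.0397  0.0926] psi 89.82 tilt 0.24 F [-0.2 -0.3 -0.4] gap 0.598 q [-0.3   0.63  1.84 -0.    0.68 -0.29]
```

{"method": "servo_tool", "body": {
  "rows": [
    [[0,0,0,0,0,0.03,0.2],[0,0,0,0,0,0.03,0.2],[0,0,0,0,0,0.0065,0.2],[0,0,0,-0.006,0,0,0.2],[0,0,0,-0.006,0,0,0.2],[0,0,0,-0.006,0,0,0.2],[0,0,0,-0.006,0,0,0.2],[0,0,0,-0.006,0,0,0.2]]
  ]
}}

```text
t: 4.28
tcp_pos: [0.5144, -0.0689, 0.0292]
tool_rot: [0.708, 0.706, 0.001, 0.001]
force: [-0.6, 3.2, 1.4]
finger_gap: 0.591
gripper_force: 1.2
```

{"method": "servo_tool", "body": {
  "rows": [
    [[0,0,0,-0.005,0,0,0.2],[0,0,0,-0.005,0,0,0.2],[0,0,0,-0.004,0,0,0.2],[0,0,0,-0.002,0,0,0.2],[0,0,0,0,0,0,0.2]]
  ]
}}

```text
t: 4.7
tcp_pos: [0.5139, -0.0845, 0.0278]
tool_rot: [0.708, 0.707, -0.0, 0.0]
force: [-0.5, 0.8, 0.3]
finger_gap: 0.6
gripper_force: 0.0
```

Run:
```python
from h import *
st()
im=manip.snapshot("top");cv2.imwrite("pics/t1.png",im)
i=manip.camera_info("wrist");w=manip.snapshot("wrist")
cv2.imwrite("pics/c1.png",np.hstack([cv2.resize(im[140:290,220:370],(400,400),interpolation=2),cv2.resize(w,(400,300))[[*range(300)]+[299]*100]]))
```

```text
t 4.7 tcp [ 0.5139 -0.0845  0.0278] psi 89.92 tilt 0.04 F [-0.5  0.8  0.3] gap 0.6 q [-0.38  0.76  1.84 -0.    0.54 -0.38]
```

View pics/c1.png

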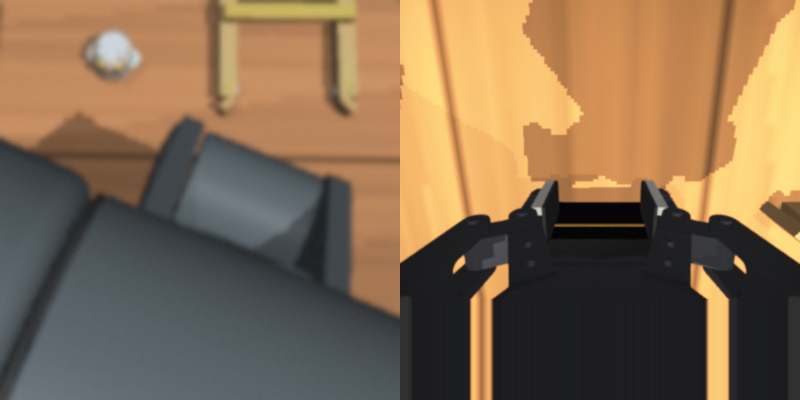

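{"method": "servo_tool", "body": {
  "rows": [
    [[0,0,0,-0.005,0,0,0.2],[0,0,0,-0.005,0,0,0.2],[0,0,0,-0.005,0,0,0.2],[0,0,0,-0.003,0,0,0.2],[0,0,0,0,0,0,0.2],[0,0,0,0,0,0,0.2],[0,0,0,0.02,0,0,0.2],[0,0,0,0.03,0,-0.02,0.2]]
  ]
}}

```text
t: 5.47
tcp_pos: [0.5132, -0.0534, 0.0457]
tool_rot: [0.709, 0.705, -0.001, -0.001]
force: [-0.1, 1.4, 0.1]
finger_gap: 0.598
gripper_force: 0.0
```

{"method": "servo_tool", "body": {
  "rows": [
    [[0,0,7,0,0,-0.018,0.2],[0,0,7,0,0,-0.018,0.2],[0,0,7,0,0,-0.018,0.2],[0,0,7,0,0,-0.018,0.2],[0,0,7,0,0,-0.018,0.2],[0,0,7,0,0,-0.018,0.2],[0,0,7,0,0,-0.018,0.2],[0,0,7,0,0,-0.018,0.2]]
  ]
}}

```text
t: 6.13
tcp_pos: [0.5135, -0.0519, 0.1928]
tool_rot: [0.957, 0.289, 0.0, 0.0]
force: [0.5, 0.4, 0.3]
finger_gap: 0.603
gripper_force: 0.0
```

{"method": "servo_tool", "body": {
  "rows": [
    [[0,0,7,0,0,0,0.2],[0,0,7,0,0,0,0.2],[0,0,7,0,0,0,0.2],[0,0,7,0,0,0,0.2],[0,0,6,0,0,0,0.2],[0,0,0,0.03,0.03,0,0.2],[0,0,0,0.03,0.03,0,0.2],[0,0,0,0,0,0,0.2]]
  ]
}}

```text
t: 6.8
tcp_pos: [0.5793, -0.1169, 0.1929]
tool_rot: [1.0, -0.002, 0.005, 0.003]
force: [1.5, -0.2, 0.6]
finger_gap: 0.601
gripper_force: 0.0
```

Run:
```python
from h import *
import pickle
st()
i=manip.camera_info("wrist");im=manip.snapshot("wrist");cv2.imwrite("pics/w3.png",im);pickle.dump(i,open("w3.pkl","wb"))
cv2.imwrite("pics/w3v.png",cv2.resize(im,(800,600),interpolation=cv2.INTER_CUBIC))
```

```text
t 6.8 tcp [ 0.5793 -0.1169  0.1929] psi -0.21 tilt 0.72 F [ 1.5 -0.2  0.6] gap 0.601 q [-0.39  0.55  1.58 -0.    1.    1.19]
```

View pics/w3v.png

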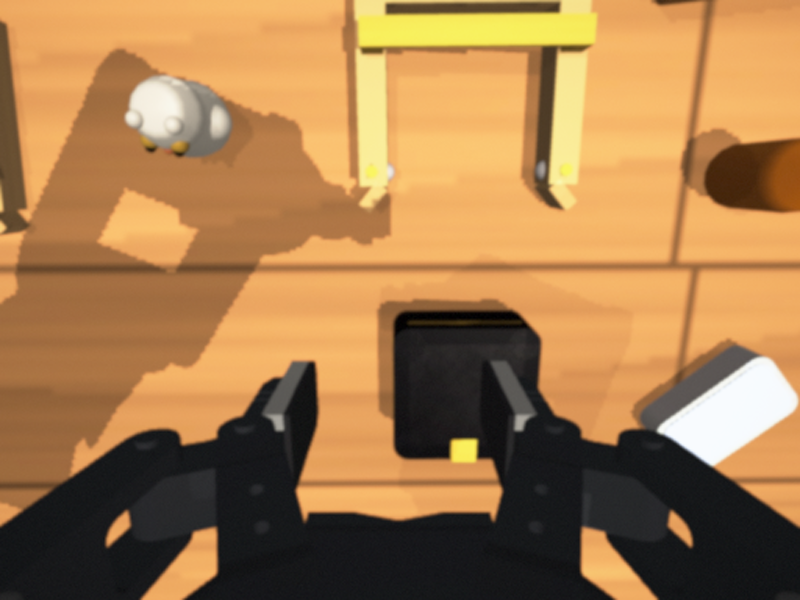

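Run:
```python
from h import *
import pickle
i=pickle.load(open("w3.pkl","rb"));k=.64
p=lambda u,v,z:ray(i,u*k,v*k,z)[:2].round(4)
print("dots",p(372,172,.032),p(566,171,.032),"strap ends",p(357,30,.049),p(596,29,.049),"cheek inner",p(386,150,.032),p(554,150,.032))
print("case L",p(394.5,340,.042),p(394,430,.042),"R",p(540,390,.042),p(540,350,.042),"rear",p(420,458.5,.042),"front",p(420,327,.042),p(510,329,.042),"latch",p(464,462,.042))
```

```text
dots [ 0.6462 -0.1036] [ 0.6465 -0.2147] strap ends [ 0.7149 -0.098 ] [ 0.7153 -0.2182] cheek inner [ 0.6582 -0.1117] [ 0.658  -0.2069]
case L [ 0.5483 -0.116 ] [ 0.4882 -0.1154] R [ 0.5151 -0.2062] [ 0.5415 -0.2043] rear [ 0.4677 -0.132 ] front [ 0.5564 -0.1313] [ 0.5549 -0.1853] latch [ 0.4649 -0.1605]
```

{"method": "servo_tool", "body": {
  "rows": [
    [[0,0,0,-0.037,0.011,0,-0.1],[0,0,0,-0.037,0.011,0,-0.1],[0,0,0,-0.037,0.011,0,-0.1],[0,0,0,-0.037,0.011,0,-0.1],[0,0,0,0,0,0.03,-0.1],[0,0,0,0,0,0.03,-0.1],[0,0,0,0,0,0.03,-0.1],[0,0,0,0,0,0,-0.1]]
  ]
}}

```text
t: 7.52
tcp_pos: [0.421, -0.1527, 0.0981]
tool_rot: [1.0, -0.001, -0.004, -0.003]
force: [-0.0, 2.2, 0.1]
finger_gap: 0.449
gripper_force: 0.0
```

```bash
python3 -c "from h import *;st()"
```

```text
t 7.52 tcp [ 0.421  -0.1527  0.0981] psi -0.1 tilt 0.61 F [-0.   2.2  0.1] gap 0.449 q [-0.6   0.58  1.99 -0.    0.58  0.97]
```

{"method": "servo_tool", "body": {
  "rows": [
    [[0,0,0,0,0.0035,0.025,-0.1],[0,0,0,0,0.0035,0.025,-0.1],[0,0,0,0,0,0.0205,-0.1],[0,0,0,0,0,0,-0.1],[0,0,0,0,0,0,-0.1]]
  ]
}}

```text
t: 7.93
tcp_pos: [0.4242, -0.1612, 0.0317]
tool_rot: [1.0, -0.0, -0.001, -0.0]
force: [-0.7, 0.6, -0.4]
finger_gap: 0.455
gripper_force: 0.0
```

```bash
python3 -c "from h import *;st()"
```

```text
t 7.93 tcp [ 0.4242 -0.1612  0.0317] psi -0.04 tilt 0.09 F [-0.7  0.6 -0.4] gap 0.455 q [-0.61  0.73  2.01 -0.    0.41  0.96]
```

{"method": "servo_tool", "body": {
  "rows": [
    [[0,0,0,0.012,-0.001,0.003,-0.1],[0,0,0,0.01,0,0,-0.1],[0,0,0,0.007,0,0,-0.1],[0,0,0,0.007,0,0,-0.1],[0,0,0,0.007,0,0,-0.1],[0,0,0,0.007,0,0,-0.1],[0,0,0,0.007,0,0,-0.1],[0,0,0,0.007,0,0,-0.1]]
  ]
}}

```text
t: 8.6
tcp_pos: [0.4887, -0.1606, 0.0284]
tool_rot: [1.0, -0.001, -0.0, -0.0]
force: [-3.3, 0.4, 2.5]
finger_gap: 0.452
gripper_force: 1.2
```

{"method": "servo_tool", "body": {
  "rows": [
    [[0,0,0,0.006,0,0,-0.1],[0,0,0,0.006,0,0,-0.1],[0,0,0,0.006,0,0,-0.1],[0,0,0,0.006,0,0,-0.1],[0,0,0,0.004,0,0,-0.1],[0,0,0,0,0,0,-0.1]]
  ]
}}

```text
t: 9.1
tcp_pos: [0.5183, -0.1613, 0.0283]
tool_rot: [1.0, -0.001, 0.001, 0.001]
force: [-1.0, -1.1, -0.6]
finger_gap: 0.445
gripper_force: 0.0
```

Run:
```python
from h import *
import pickle
st()
i=manip.camera_info("wrist");im=manip.snapshot("wrist");cv2.imwrite("pics/w4.png",im);pickle.dump(i,open("w4.pkl","wb"))
cv2.imwrite("pics/w4v.png",cv2.resize(im,(800,600),interpolation=cv2.INTER_CUBIC))
```

```text
t 9.1 tcp [ 0.5183 -0.1613  0.0283] psi -0.06 tilt 0.17 F [-1.  -1.1 -0.6] gap 0.445 q [-0.51  0.77  1.79  0.    0.58  1.06]
```

View pics/w4v.png

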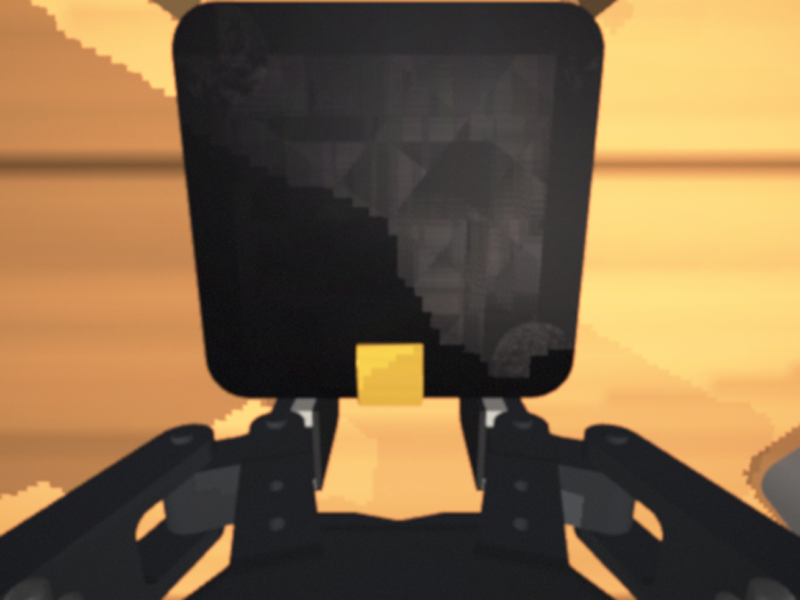

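{"method": "servo_tool", "body": {
  "rows": [
    [[0,0,0,0.008,0,0,-0.1],[0,0,0,0.008,0,0,-0.1],[0,0,0,0.008,0,0,-0.1],[0,0,0,0.008,0,0,-0.1],[0,0,0,0.008,0,0,-0.1],[0,0,0,0.008,0,0,-0.1],[0,0,0,0.008,0,0,-0.1],[0,0,0,0.008,0,0,-0.1]]
  ]
}}

```text
t: 9.82
tcp_pos: [0.5764, -0.1596, 0.0281]
tool_rot: [1.0, 0.0, -0.006, -0.002]
force: [-11.2, -0.7, 7.0]
finger_gap: 0.449
gripper_force: 5.7
```

```bash
python3 -c "from h import *;st()"
```

```text
t 9.82 tcp [ 0.5764 -0.1596  0.0281] psi 0.0 tilt 0.66 F [-11.2  -0.7   7. ] gap 0.449 q [-0.46  0.81  1.63 -0.    0.71  1.12]
```

{"method": "servo_tool", "body": {
  "rows": [
    [[0,0,0,0.008,0,0,-0.1],[0,0,0,0.008,0,0,-0.1],[0,0,0,0.008,0,0,-0.1],[0,0,0,0.008,0,0,-0.1],[0,0,0,0.006,0,0,-0.1],[0,0,0,0.005,0,0,-0.1]]
  ]
}}

```text
t: 10.32
tcp_pos: [0.6203, -0.1599, 0.0281]
tool_rot: [1.0, -0.0, -0.005, -0.001]
force: [-9.2, 0.3, 6.4]
finger_gap: 0.453
gripper_force: 4.7
```

```bash
python3 -c "from h import *;st()"
```

```text
t 10.32 tcp [ 0.6203 -0.1599  0.0281] psi -0.01 tilt 0.54 F [-9.2  0.3  6.4] gap 0.453 q [-0.43  0.84  1.52 -0.    0.79  1.15]
```

{"method": "servo_tool", "body": {
  "rows": [
    [[0,0,0,0.004,0,0,-0.1],[0,0,0,0.004,0,0,-0.1],[0,0,0,0.002,0,0,-0.1],[0,0,0,0.001,0,0,-0.1],[0,0,0,0,0,0,-0.1]]
  ]
}}

```text
t: 10.73
tcp_pos: [0.6347, -0.161, 0.0284]
tool_rot: [1.0, -0.0, -0.0, 0.0]
force: [-2.6, -0.0, 2.0]
finger_gap: 0.456
gripper_force: 1.2
```

{"method": "servo_tool", "body": {
  "rows": [
    [[0,0,0,0.002,0,0,-0.1],[0,0,0,0.001,0,0,-0.1],[0,0,0,0,0,0,-0.1]]
  ]
}}

```text
t: 10.98
tcp_pos: [0.6348, -0.1609, 0.0283]
tool_rot: [1.0, -0.0, -0.003, -0.0]
force: [-8.3, -1.3, 5.4]
finger_gap: 0.45
gripper_force: 4.3
```

Run:
```python
from h import *
import pickle
st()
i=manip.camera_info("wrist");im=manip.snapshot("wrist");cv2.imwrite("pics/w5.png",im)
cv2.imwrite("pics/w5v.png",cv2.resize(im,(800,600),interpolation=cv2.INTER_CUBIC))
```

```text
t 10.98 tcp [ 0.6348 -0.1609  0.0283] psi -0.03 tilt 0.38 F [-8.3 -1.3  5.4] gap 0.45 q [-0.42  0.86  1.48 -0.    0.81  1.16]
```

View pics/w5v.png

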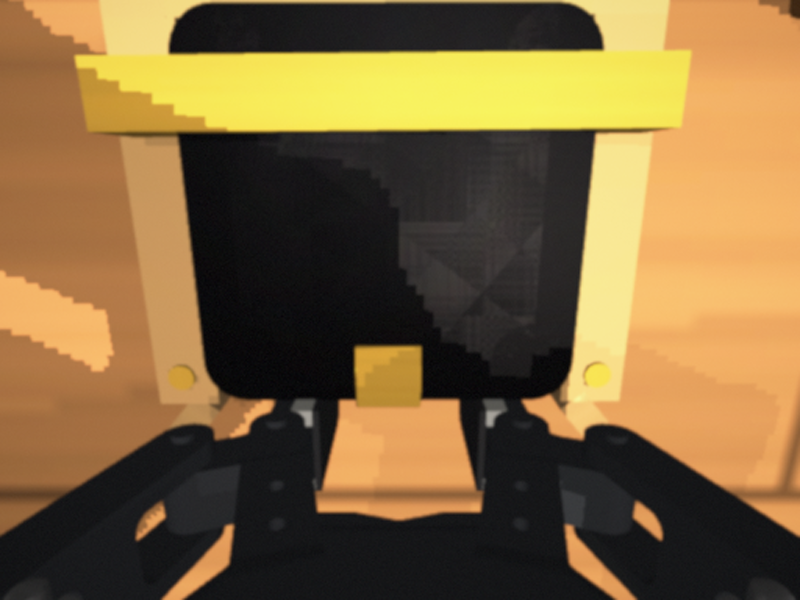

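{"method": "servo_tool", "body": {
  "rows": [
    [[0,0,0,0.003,0,0,-0.1],[0,0,0,0.002,0,0,-0.1],[0,0,0,0,0,0,-0.1]]
  ]
}}

```text
t: 11.28
tcp_pos: [0.6348, -0.1608, 0.0283]
tool_rot: [1.0, 0.0, -0.009, -0.001]
force: [-19.2, -4.5, 12.8]
finger_gap: 0.449
gripper_force: 9.6
```

{"method": "servo_tool", "body": {
  "rows": [
    [[0,0,0,-0.02,0,0,-0.1],[0,0,0,-0.025,0,0,-0.1],[0,0,0,-0.025,0,0,-0.1],[0,0,0,0,0,-0.04,0.2],[0,0,0,0,0,-0.04,0.6],[0,0,0,0,0,-0.04,1],[0,0,0,-0.016,0.036,-0.01,1],[0,0,0,-0.016,0.036,0,1]]
  ]
}}

```text
t: 11.95
tcp_pos: [0.5447, -0.234, 0.1635]
tool_rot: [1.0, 0.002, 0.006, 0.003]
force: [0.8, -0.9, -0.8]
finger_gap: 0.997
gripper_force: 0.0
```

{"method": "servo_tool", "body": {
  "rows": [
    [[0,0,0,-0.016,0.036,0,1],[0,0,0,-0.016,0.036,0,1],[0,0,0,-0.016,0.034,0,1],[0,0,7,0,0,0,1],[0,0,7,0,0,0,1],[0,0,7,0,0,0,1],[0,0,7,0,0,0,1],[0,0,7,0,0,0,1]]
  ]
}}

```text
t: 12.62
tcp_pos: [0.4933, -0.3399, 0.1587]
tool_rot: [0.952, -0.305, 0.002, 0.0]
force: [0.6, 1.1, -0.7]
finger_gap: 1.003
gripper_force: 0.0
```

{"method": "servo_tool", "body": {
  "rows": [
    [[0,0,7,0,0,0,1],[0,0,7.1,0,0,0,1],[0,0,0,0,0,0,1],[0,0,0,0,0,0,1]]
  ]
}}

```text
t: 12.95
tcp_pos: [0.4931, -0.3393, 0.1586]
tool_rot: [0.91, -0.415, 0.001, 0.0]
force: [0.3, -0.1, 0.0]
finger_gap: 1.001
gripper_force: 0.0
```

Run:
```python
from h import *
s=st()
j=manip.camera_info("wrist");im=manip.snapshot("wrist");cv2.imwrite("pics/w6.png",im)
g=im.min(2);m=(g>150).astype(np.uint8)
n,l,stt,c=cv2.connectedComponentsWithStats(m)
for b in range(1,n):
    if stt[b,4]<1500: continue
    c=max(cv2.findContours((l==b).astype(np.uint8),0,2)[0],key=cv2.contourArea)
    W=np.array([ray(j,*q[0],.024)[:2] for q in c],np.float32)*1000
    r=cv2.minAreaRect(W);print(stt[b],r)
    M=R.from_quat(s["tool_rot"]).as_matrix();d=np.array([*r[0],0])/1000-s["tcp_pos"];print("tool shift",(M.T@d).round(4))
```

```text
t 12.95 tcp [ 0.4931 -0.3393  0.1586] psi -49.0 tilt 0.12 F [ 0.3 -0.1  0. ] gap 1.001 q [-0.79  0.61  1.58  0.    0.95  1.64]
[ 231  143   60  100 5698] ((486.1103210449219, -338.6938781738281), (51.14914321899414, 89.15217590332031), 40.81843566894531)
tool shift [-0.0054  0.0049  0.1586]
```

{"method": "servo_tool", "body": {
  "rows": [
    [[0,0,0.2,-0.017,0.005,0.03,1],[0,0,0,0,0,0.035,1],[0,0,0,0,0,0.035,1],[0,0,0,0,0,0.03,1],[0,0,0,0,0,0.0065,1],[0,0,0,0,0,0,0.3],[0,0,0,0,0,0,-0.2],[0,0,0,0,0,0,-0.2]]
  ],
  "squeeze": 30
}}

```text
t: 13.67
tcp_pos: [0.4786, -0.3304, 0.0236]
tool_rot: [0.909, -0.417, 0.002, 0.001]
force: [0.9, 0.4, 2.0]
finger_gap: 0.604
gripper_force: 1.7
```

{"method": "servo_tool", "body": {
  "rows": [
    [[0,0,0,0,0,0,-0.2],[0,0,0,0,0,0,-0.2],[0,0,0,0,0,0,-0.2]]
  ]
}}

```text
t: 13.92
tcp_pos: [0.4785, -0.3303, 0.0239]
tool_rot: [0.909, -0.418, 0.002, 0.001]
force: [0.6, 1.3, 6.6]
finger_gap: 0.576
gripper_force: 33.9
```

```bash
python3 -c "from h import *;st()"
```

```text
t 13.92 tcp [ 0.4785 -0.3303  0.0239] psi -49.35 tilt 0.24 F [0.6 1.3 6.6] gap 0.576 q [-0.8   0.8   1.69  0.    0.65  1.64]
```

{"method": "servo_tool", "body": {
  "rows": [
    [[0,0,0,0,0,-0.02,-0.2],[0,0,0,0,0,-0.034,-0.2],[0,0,-7,0,0,-0.04,-0.2],[0,0,-7,0,0,-0.04,-0.2],[0,0,-7,0,0,0,-0.2],[0,0,-7,0,0,0,-0.2],[0,0,-7,0,0,0,-0.2],[0,0,-7,0,0,0,-0.2]]
  ]
}}

```text
t: 14.58
tcp_pos: [0.4773, -0.329, 0.1569]
tool_rot: [0.998, -0.061, 0.0, 0.0]
force: [0.7, -0.5, -0.2]
finger_gap: 0.573
gripper_force: 33.1
```

{"method": "servo_tool", "body": {
  "rows": [
    [[0,0,-2.3,0,0,0,-0.2],[0,0,0,0.001,-0.036,0,-0.2],[0,0,0,0.001,-0.036,0,-0.2],[0,0,0,0.001,-0.036,0,-0.2],[0,0,0,0.001,-0.036,0,-0.2],[0,0,0,0.001,-0.036,0,-0.2],[0,0,0,0.001,-0.036,0,-0.2],[0,0,0,0.001,-0.036,0,-0.2]]
  ]
}}

```text
t: 15.25
tcp_pos: [0.5064, -0.0771, 0.1563]
tool_rot: [0.999, -0.044, 0.0, 0.0]
force: [1.1, 0.4, -1.7]
finger_gap: 0.574
gripper_force: 33.1
```

{"method": "servo_tool", "body": {
  "rows": [
    [[0,0,0,0.001,-0.036,0,-0.2],[0,0,0,0.001,-0.036,0,-0.2],[0,0,0,0.001,-0.036,0,-0.2],[0,0,0,0.001,-0.036,0,-0.2],[0,0,0,0.001,-0.036,0,-0.2],[0,0,0,0.001,-0.036,0,-0.2],[0,0,0,0,-0.03,0,-0.2],[0,0,0,0,0,0,-0.2]]
  ]
}}

```text
t: 15.92
tcp_pos: [0.5345, 0.1709, 0.1565]
tool_rot: [0.999, -0.042, 0.001, -0.001]
force: [0.7, 0.0, -1.4]
finger_gap: 0.576
gripper_force: 33.1
```

{"method": "servo_tool", "body": {
  "rows": [
    [[0,0,0,0,0,0,-0.2],[0,0,0,0,0,0,-0.2],[0,0,0,0,0,0,-0.2]]
  ]
}}

```text
t: 16.17
tcp_pos: [0.5341, 0.1646, 0.1559]
tool_rot: [0.999, -0.045, -0.0, 0.0]
force: [0.5, 0.1, -1.0]
finger_gap: 0.577
gripper_force: 33.1
```

Run:
```python
from h import *
import pickle
st()
i=manip.camera_info("wrist");im=manip.snapshot("wrist");cv2.imwrite("pics/w7.png",im);pickle.dump(i,open("w7.pkl","wb"))
cv2.imwrite("pics/w7v.png",cv2.resize(im,(800,600),interpolation=cv2.INTER_CUBIC))
```

```text
t 16.17 tcp [0.5341 0.1646 0.1559] psi -5.13 tilt 0.04 F [ 0.5  0.1 -1. ] gap 0.577 q [ 0.1   0.57  1.69 -0.    0.89  1.76]
```

View pics/w7v.png

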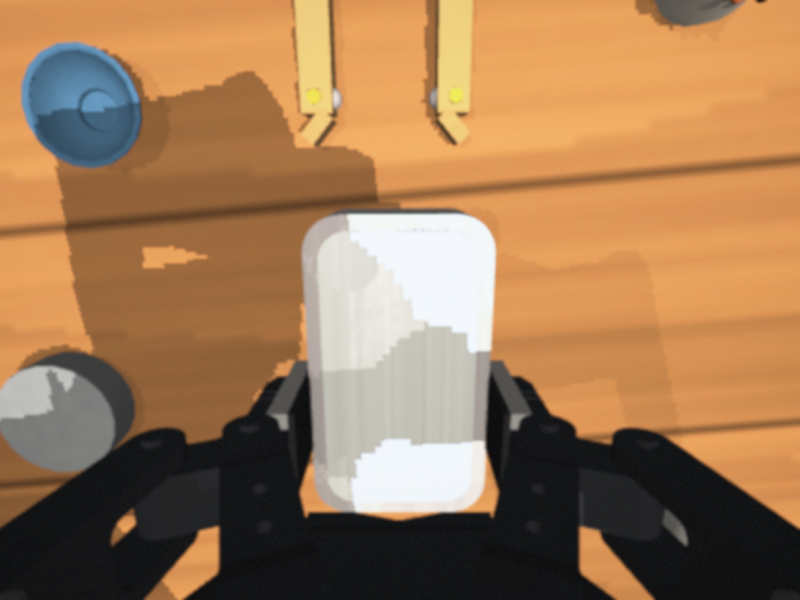

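Run:
```python
from h import *
import pickle
i=pickle.load(open("w7.pkl","rb"));k=.64
p=lambda u,v,z=.02:ray(i,u*k,v*k,z)[:2]
a,b=p(314,97),p(456,95);d=a-b;print(a.round(4),b.round(4),np.hypot(*d),np.degrees(np.arctan2(-d[0],d[1])))
for t,u in[((295,3),(301,105)),((329,3),(333,108)),((440,3),(438,108)),((472,3),(470,108))]:
    e=p(*t)-p(*u);print(p(*u).round(4),np.degrees(np.arctan2(e[1],e[0])).round(2))
# edge based refinement
im=cv2.imread("pics/w7.png").astype(int);b_=im[:,:,0];
for v in(5,20,35,50):
    print(v,[(u,) for u in range(180,310) if abs(b_[v,u+1]-b_[v,u-1])>25])
```

```text
[0.6387 0.197 ] [0.6334 0.1261] 0.07111267276542621 -4.328860092265322
[0.6356 0.204 ] -4.49
[0.6328 0.1882] -4.77
[0.6281 0.1355] -5.02
[0.6267 0.1194] -4.03
5 [(188,), (189,), (209,), (210,), (211,), (280,), (281,), (302,)]
20 [(186,), (188,), (189,), (190,), (209,), (210,), (211,), (214,), (279,), (280,), (281,)]
35 [(190,), (191,), (210,), (211,), (212,), (214,), (279,), (280,), (281,), (301,)]
50 [(191,), (211,), (212,), (215,), (279,), (280,), (281,)]
```

{"method": "servo_tool", "body": {
  "rows": [
    [[0,0,-0.6,0,-0.005,0.03,-0.2],[0,0,0,0,0,0.035,-0.2],[0,0,0,0,0,0.035,-0.2],[0,0,0,0,0,0.02,-0.2],[0,0,0,0,0,0.006,-0.2],[0,0,0,0,0,0.003,-0.2],[0,0,0,0,0,0,-0.2],[0,0,0,0,0,0,-0.2]]
  ]
}}

```text
t: 16.88
tcp_pos: [0.536, 0.1703, 0.0281]
tool_rot: [0.999, -0.039, 0.001, -0.0]
force: [-0.1, -0.6, -1.1]
finger_gap: 0.58
gripper_force: 33.0
```

```bash
python3 -c "from h import *;st()"
```

```text
t 16.88 tcp [0.536  0.1703 0.0281] psi -4.52 tilt 0.15 F [-0.1 -0.6 -1.1] gap 0.58 q [0.11 0.78 1.74 0.   0.62 1.76]
```

{"method": "servo_tool", "body": {
  "rows": [
    [[0,0,0,0,0.0008,0.002,-0.2],[0,0,0,0,0,0.002,-0.2],[0,0,0,0.008,0,0,-0.2],[0,0,0,0.008,0,0,-0.2],[0,0,0,0.008,0,0,-0.2],[0,0,0,0.007,0,0,-0.2],[0,0,0,0.004,0,0,-0.2],[0,0,0,0,0,0,-0.2]]
  ]
}}

```text
t: 17.55
tcp_pos: [0.5708, 0.1671, 0.0239]
tool_rot: [0.999, -0.039, 0.001, -0.0]
force: [-2.3, -0.3, 6.0]
finger_gap: 0.584
gripper_force: 33.9
```

```bash
python3 -c "from h import *;st()"
```

```text
t 17.55 tcp [0.5708 0.1671 0.0239] psi -4.48 tilt 0.07 F [-2.3 -0.3  6. ] gap 0.584 q [0.1  0.81 1.65 0.   0.68 1.75]
```

{"method": "servo_tool", "body": {
  "rows": [
    [[0,0,0,0,0,0,0.3],[0,0,0,0,0,0,0.5],[0,0,0,0,0,0,0.5],[0,0,0,0,0,-0.02,0.5],[0,0,0,0,0,-0.04,0.5],[0,0,0,-0.034,0,0,-0.7],[0,0,0,-0.034,0,0,-0.7],[0,0,0,0,0,0,-0.7]]
  ]
}}

```text
t: 18.22
tcp_pos: [0.4925, 0.1724, 0.0825]
tool_rot: [0.999, -0.038, -0.007, 0.001]
force: [-1.4, -0.3, -1.1]
finger_gap: 0.331
gripper_force: 0.0
```

{"method": "servo_tool", "body": {
  "rows": [
    [[0,0,0,0,0,0,-0.7],[0,0,0,0,0,0,-0.7]]
  ]
}}

```text
t: 18.38
tcp_pos: [0.5028, 0.1726, 0.083]
tool_rot: [0.999, -0.039, 0.001, -0.0]
force: [0.2, 0.9, -0.2]
finger_gap: 0.154
gripper_force: 0.0
```

```bash
python3 -c "from h import *;st()"
```

```text
t 18.38 tcp [0.5028 0.1726 0.083 ] psi -4.46 tilt 0.11 F [ 0.2  0.9 -0.2] gap 0.154 q [ 0.12  0.66  1.8  -0.    0.68  1.77]
```

{"method": "servo_tool", "body": {
  "rows": [
    [[0,0,0,0,0.0005,0.03,-0.7],[0,0,0,0,0,0.022,-0.7],[0,0,0,0,0,0,-0.7],[0,0,0,0.01,0,0,-0.7],[0,0,0,0.008,0,0,-0.7],[0,0,0,0.007,0,0,-0.7],[0,0,0,0.007,0,0,-0.7],[0,0,0,0.007,0,0,-0.7]]
  ]
}}

```text
t: 19.05
tcp_pos: [0.5408, 0.1689, 0.0318]
tool_rot: [0.999, -0.039, -0.001, -0.0]
force: [-8.7, 2.5, 8.3]
finger_gap: 0.148
gripper_force: 5.2
```

{"method": "servo_tool", "body": {
  "rows": [
    [[0,0,0,0.007,0,0,-0.7],[0,0,0,0.007,0,0,-0.7],[0,0,0,0.007,0,0,-0.7],[0,0,0,0.007,0,0,-0.7]]
  ]
}}

```text
t: 19.38
tcp_pos: [0.5633, 0.1671, 0.031]
tool_rot: [0.999, -0.039, -0.006, 0.0]
force: [-9.2, 2.1, 6.8]
finger_gap: 0.149
gripper_force: 4.9
```

Run:
```python
from h import *
st()
im=manip.snapshot("wrist");cv2.imwrite("pics/w8.png",im)
```

```text
t 19.38 tcp [0.5633 0.1671 0.031 ] psi -4.45 tilt 0.71 F [-9.2  2.1  6.8] gap 0.149 q [0.1  0.8  1.66 0.   0.7  1.75]
```

View pics/w8.png

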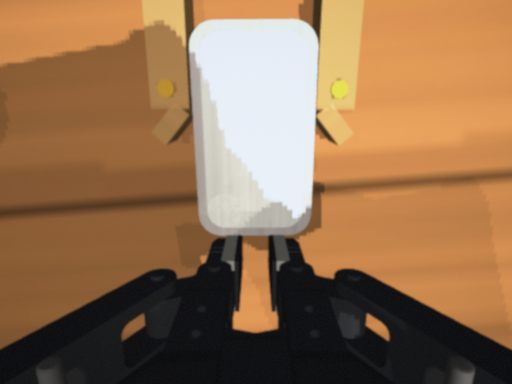

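{"method": "servo_tool", "body": {
  "rows": [
    [[0,0,0,0.007,0,0,-0.7],[0,0,0,0.007,0,0,-0.7],[0,0,0,0.007,0,0,-0.7],[0,0,0,0.007,0,0,-0.7],[0,0,0,0.007,0,0,-0.7],[0,0,0,0.007,0,0,-0.7]]
  ]
}}

```text
t: 19.93
tcp_pos: [0.6056, 0.164, 0.0309]
tool_rot: [0.999, -0.039, -0.006, 0.0]
force: [-9.5, 2.7, 7.6]
finger_gap: 0.149
gripper_force: 4.9
```

{"method": "servo_tool", "body": {
  "rows": [
    [[0,0,0,0.005,0,0,-0.7],[0,0,0,0.004,0,0,-0.7],[0,0,0,0.003,0,0,-0.7],[0,0,0,0.002,0,0,-0.7],[0,0,0,0,0,0,-0.7]]
  ]
}}

```text
t: 20.35
tcp_pos: [0.6238, 0.1625, 0.0311]
tool_rot: [0.999, -0.039, -0.001, -0.0]
force: [-5.0, 1.6, 2.5]
finger_gap: 0.144
gripper_force: 2.0
```

{"method": "servo_tool", "body": {
  "rows": [
    [[0,0,0,0.002,0,0,-0.7],[0,0,0,0.002,0,0,-0.7],[0,0,0,0,0,0,-0.7]]
  ]
}}

```text
t: 20.6
tcp_pos: [0.6239, 0.1623, 0.0307]
tool_rot: [0.999, -0.039, -0.005, 0.0]
force: [-9.5, 2.9, 7.1]
finger_gap: 0.151
gripper_force: 5.0
```

{"method": "servo_tool", "body": {
  "rows": [
    [[0,0,0,0.003,0,0,-0.7],[0,0,0,0.001,0,0,-0.7],[0,0,0,0,0,0,-0.7]]
  ]
}}

```text
t: 20.85
tcp_pos: [0.6241, 0.1623, 0.0304]
tool_rot: [0.999, -0.039, -0.009, 0.001]
force: [-15.9, 1.1, 11.2]
finger_gap: 0.152
gripper_force: 8.0
```

{"method": "servo_tool", "body": {
  "rows": [
    [[0,0,0,0.003,0,0,-0.7],[0,0,0,0.001,0,0,-0.7],[0,0,0,0,0,0,-0.7]]
  ]
}}

```text
t: 21.1
tcp_pos: [0.6243, 0.1622, 0.0303]
tool_rot: [0.999, -0.039, -0.014, 0.001]
force: [-21.8, 2.3, 17.0]
finger_gap: 0.15
gripper_force: 11.3
```

{"method": "servo_tool", "body": {
  "rows": [
    [[0,0,0,-0.02,0,0,-0.7],[0,0,0,-0.025,0,0,-0.7],[0,0,0,-0.025,0,0,-0.7],[0,0,0,0,0,-0.04,-0.7],[0,0,0,0,0,-0.04,-0.7],[0,0,0,0,0.03,-0.04,-0.7],[0,0,0,0,0.04,-0.04,-0.7],[0,0,0,0,0.04,0,-0.7]]
  ]
}}

```text
t: 21.77
tcp_pos: [0.565, 0.0729, 0.1806]
tool_rot: [0.999, -0.037, 0.009, 0.0]
force: [0.9, -0.7, 0.5]
finger_gap: 0.152
gripper_force: 0.0
```

{"method": "servo_tool", "body": {
  "rows": [
    [[0,0,0,0,0.04,0,-0.7],[0,0,0,0,0.02,0,-0.7],[0,0,0,0,0,0,-0.7],[0,0,0,0,0,0,-0.7]]
  ]
}}

```text
t: 22.1
tcp_pos: [0.5559, 0.0111, 0.1743]
tool_rot: [0.999, -0.041, 0.002, 0.0]
force: [0.8, 1.1, 0.1]
finger_gap: 0.147
gripper_force: 0.0
```

Run:
```python
from h import *
st()
i=manip.camera_info("wrist");im=manip.snapshot("wrist");cv2.imwrite("pics/w9.png",im)
m=(im.min(2)>150).astype(np.uint8)
n,l,s,c=cv2.connectedComponentsWithStats(m)
for b in range(1,n):
    if s[b,4]>250:
        cc=max(cv2.findContours((l==b).astype(np.uint8),0,2)[0],key=cv2.contourArea)
        W=np.array([ray(i,*q[0],.024)[:2] for q in cc],np.float32)*1000;print("white",s[b],cv2.minAreaRect(W),"xmin",W[:,0].min())
m=(im.max(2)<60).astype(np.uint8);n,l,s,c=cv2.connectedComponentsWithStats(m)
for b in range(1,n):
    if s[b,4]>250:
        ys,xs=np.where(l==b);v=ys.max();print("black",s[b],"rear",ray(i,xs[ys==v].mean(),v+.5,.042)[:2].round(4),"L/R",ray(i,s[b,0],v-15,.042)[:2].round(4),ray(i,s[b,0]+s[b,2],v-15,.042)[:2].round(4))
# bystander shift in top view
t=manip.snapshot("top");t0=cv2.imread("pics/top0.png")
for nm,u,v in[("owl",410,250),("polish",172,374),("cologne",627,272),("dish",216,268),("horn",455,175)]:
    u,v=int(u*.64),int(v*.64);A=t0[v-22:v+22,u-24:u+24];B=t[v-30:v+30,u-32:u+32]
    r=cv2.matchTemplate(B,A,5);_,mx,_,q=cv2.minMaxLoc(r);print(nm,round(mx,3),q[0]-8,q[1]-8)
```

```text
t 22.1 tcp [0.5559 0.0111 0.1743] psi -4.66 tilt 0.2 F [0.8 1.1 0.1] gap 0.147 q [-0.18  0.54  1.68  0.    0.92  1.47]
white [ 24   0  64   8 487] ((715.0897827148438, 156.2508087158203), (50.02044677734375, 4.926283836364746), 85.40508270263672) xmin 711.0915
white [ 221    4   64   54 2281] ((679.024658203125, 0.8705825805664062), (45.57746124267578, 41.611114501953125), 44.91144943237305) xmin 663.1199
white [  28   27   71   83 4943] ((666.5767822265625, 160.23582458496094), (51.64326095581055, 63.70606231689453), 85.39971923828125) xmin 633.4988
white [380  37  17  40 426] ((654.9766235351562, -107.46631622314453), (30.604583740234375, 13.278002738952637), 1.3406312465667725) xmin 639.6983
black [ 400    0  112   69 6330] rear [ 0.643  -0.1134] L/R [ 0.6545 -0.1091] [ 0.6476 -0.1948]
black [    0   230   512   154 42715] rear [0.3504 0.0269] L/R [0.3905 0.2828] [ 0.3488 -0.234 ]
owl 0.089 -4 6
polish 0.658 1 1
cologne 1.0 0 0
dish 0.999 0 0
horn 0.999 0 0
```

```bash
python3 -c "from station import manip;print(manip.sign_off())"
```

```text
the job is handed in; nothing more can be done
None
```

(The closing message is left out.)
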